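Stand the tilt-out bin back up and flip its hook shut

ROBOT

A 6-joint arm with a two-finger parallel gripper is mounted at the origin on the work surface. World frame = base frame: x ahead of the robot, y to its left, z up, the work surface at z = 0. Lengths are in mm, angles in rad, forces in N, time in s.
With the tool pointing down it reaches from about 350 to 975 mm from the base axis. Payload 7.1 kg.
Tool frame: the origin (TCP) lies midway between the tips of the shut fingers; the grasp point (between the pads) lies 19 mm behind it; z points along the fingers, y is the line along which they close (so a half turn about z gives the same grasp; the last joint's range is limited). The gripper opens to 88 mm and grips with 3 to 60 N. Pads are 20 mm wide; open, the fingers measure 115 mm over their backs; the gripper's body (75 mm by 178 mm) begins 61 mm behind the grasp point.
Start: joints at [1.209, 0.423, 1.63, -0, 1.089, -0.019], TCP at [210.046, 588.63, 222.675] pointing down, gripper open.
Joint ranges: [-3, 3], [-0.9, 2.11], [0.09, 2.58], [-1.31, 4.45], [0.11, 2.69], [-2.54, 2.54]. Speed limits (rad/s): [2.39, 2.39, 3.01, 3.14, 3.14, 3.14].

INTERFACE

Orientations are given as a rotation vector (axis times angle).
In Python, from workcell import ctrl gives the robot as it stands. The module is installed in compiled form; this text tells all that it offers.
- The arm moves only by the tool apply_moves, never from a script. Its argument "targets" is a list of rows, each a list of 3 entries, a list of its own where there are three numbers: the opening, from -1 (shut) to 1 (fully open), then the shift along the tool's x, y, z normalised to -1 to 1, where 1 is 5 cm, then the turn, a rotation vector about the tool's x, y, z normalised to -1 to 1, where 1 is 90 degrees. In form: [[jaw, [x, y, z], [wx, wy, wz]], ...]. A call has 1 to 8 rows; each row shifts and turns the commanded pose from where the row before left it, along the tool's axes as they then stand; what a row does not reach is not made up. A row lasts 1/8 s, in which the tool goes at most 62.5 mm and 10.7 degrees, less where a joint would pass 70% of its speed; a pose out of reach is approached as far as the arm can. A call with a number of a shift or a turn outside -1 to 1 is refused whole. A call with a gripper value outside its range is refused whole. The fingers move at their own pace and stop on an object; the grip force is fixed at half the most. Time passes only in rows, so rows that do not move let the fingers close. It gives the time, the measured TCP pose, the force, the opening and the grip force at its end, in the units of the state.
- ctrl.get_obs(): the state, without advancing time (a new reading comes with each control period).
- ctrl.get_image(name): name is "scene" or "top"; returns a dict with "pixels" (480x640x3 uint8, blue, green, red), "camera_matrix" (3x3 intrinsics, pixels), "k1" (the pictures are not rectified: a ray, as slopes to the right and down, at radius r is drawn at 1 + k1 r^2 times it, then the intrinsics apply), "view" (4x4, takes a point from world to camera coordinates). Camera axes: x right, y down, z forward; pixel columns grow to the right and rows downward; lengths in mm; the calibration is good to about 2 mm. A picture is of the moment at which its call begins. There is no depth.
- ctrl.close_job(): hands the job in; it is judged then, once.
Trained networks look in the newest picture that a camera, given by its name, has taken for a name from the list of things; names that differ only in an ending like _2 or _b are one class to them, and where a whole thing is asked for, a point or a joint stands for the part that bears it (a point fixed in the world has none). Each returns a list of dicts, best first, with "score" (0 to 1); they miss things now and then, are a little off and sometimes report something else, mostly with a low value. They report only what shows in the picture. A call takes as long as a camera call. They do not tell look-alikes from the thing itself.
- ctrl.masks_of(label, camera): "region" (480x640 bool, what is visible of it) and "bbox" ([left, top, right, bottom] in pixels, round what is visible of it).
- ctrl.pinpoint(label, camera): "xy" ([column, row] in pixels: a listed point, or the origin of a listed thing).
The state is a dict: "t": time; "qpos": joint angles; "qvel": joint speeds; "joint_torque": joint torques, N m; "ee_pos": TCP position; "orientation": TCP orientation; "ft_force": force on the tool from outside, world axes, zero at the start; "moment": the same for the moment, N m; "width": finger opening in mm; "grasp_force": force on a finger pad.
Only numpy, scipy, OpenCV 4.12 (cv2) and the standard library are available. Lean on these libraries where they do the work, as an engineer would, in place of code of your own. Each camera call takes 0.05 s, during which the arm holds its last target. There are 200 camera calls.

TASK

The white tilt-out bin on the shelf is leaning open: gently push it back upright until it is fully home in its grey rack, then tip the stainless steel hook over with a fingertip until it lies level in the eye on the bin's front, so the bin cannot fall open again. Only push, do not grip or lift anything, keep off the orange clothespins on the rim, and leave the other things on the shelf where they are.

Things in the scene. Friction and masses are not known exactly. Their poses are not given: they have to be found in the camera images.
- rack: Grey rack that carries the bin, fixed to the shelf, 286 mm wide (y), 140 deep (x). Origin on the shelf under the middle of its front plane; x points to its back, y to the left of one facing its front, z up. The front looks roughly to the robot. Side cheeks at y = +-128 to +-144 mm have their front faces at x = 0 and are 188 mm high (120 mm behind x = 70 mm).
- bin (a joint): Lean of the white plastic bin (0.45 kg, 250 mm wide) in rad. 0 = upright, fully home, its flat front panel in the rack's front plane; larger = top leaning out of the front, at most 0.75. Hinge along the rack's y at rack x = 4, z = 22 mm, the panel's foot. Stiff: stays where left, 2 to 4 N at the rim moves it.
- bin_rim (a point): Middle of the top edge of the bin's front panel; moves with the bin (at rack x = 2, y = 0, z = 189 mm when home). The panel is bare from y = -55 to +64 mm.
- eye (a point): Steel screw eye on the bin's front panel, 19 mm wide, into which the hook's tip drops: its centre, 18 mm in front of the panel, at rack y = -66, z = 143 mm when home. Moves with the bin.
- pins: Four orange clothespins clipped in a row on the left half of the bin's front rim, y = 64 to 123 mm, 10 mm wide each, from 37 mm below to 40 mm above the rim, up to 16 mm in front of the panel. They move with the bin; origin on its hinge axis, axes as the rack's when home. Not to be touched.
- hook (a joint): Angle of the steel hook in rad. It turns in an upright plane parallel to the rack's front, at rack x = -18 mm, about a pivot on the right cheek at y = -136, z = 150 mm. 0 = leaning 0.2 rad outwards (to -y), 0.2 = straight up, 1.77 = level across the bin's front to +y, tip in the eye (its stop). Stiff: stays where left, 0.5 to 1 N at its end turns it.
- hook_rod: The rod of that hook: round bar 7 mm thick, 70 mm from pivot to the bend, with a 16 mm bent tip (points to the bin side when up, down when level). Origin on the pivot.
- hook_end (a point): Bend at the free end of the hook, 70 mm from the pivot.
- cup: Blue ceramic toothbrush cup, 72 mm wide, 98 mm high, with two toothbrushes reaching 191 mm; loose. Origin: centre of underside, z up.
- plug: Black hard silicone drain plug, 54 mm wide, 22 mm high, wire loop to 44 mm; loose. Origin: centre of underside.
- hanger: Loose stainless steel S-shaped hanger hook lying flat, 125 x 50 mm, 7 mm thick, not the hook of the rack. Origin: middle, on the shelf.
- nailbrush: Wooden nail brush, 88 x 38 mm, 40 mm high; loose. Origin: centre of underside.
- shampoo: Green shampoo bottle, 60 mm wide, 185 mm high, behind the rack; loose. Origin: centre of underside, z up.
- salts: Amber jar with metal lid, 68 mm wide, 85 mm high, behind the rack; loose. Origin: centre of underside.
Mind the look-alikes: they are no part of the job. Leave any red look-alike of the cup alone.

How it is judged (in metres and radians):
On the way, in this order (a step that is already met when the one before it is completed fails the run):
1. the bin is pushed upright, fully home, while the hook is still up (value of joint bin below 0.05 rad and value of joint hook below 0.9 rad), for 0.2 s.
2. the hook is tipped over to level with the bin home (value of joint bin below 0.05 rad and value of joint hook above 1.62 rad), for 0.2 s.
At the end, for the whole second after the job is handed in: The bin is upright and home (lean under 0.05 rad, 8 mm at the rim), the hook lies level in its eye (within 0.15 rad of its stop), both are still, and the six loose things stand upright within 20 mm of where they began (all of step 2 and velocity of joint bin between -0.05 and 0.05 rad/s and velocity of joint hook between -0.05 and 0.05 rad/s and distance of each of cup, plug, hanger, nailbrush, shampoo, salts from where it was at the start of the episode below 0.02 m and angle between each of cup, shampoo, salts's own z axis and vertical below 0.2 rad); the robot touches nothing.
It fails at once if the clothespins are touched (over 1 N) (contact force between pins and the fingers above 1 N or contact force between pins and the arm above 1 N).
It fails at once if the hook is gripped or forced (over 30 N between fingers and hook) (contact force between hook_rod and the fingers above 30 N).
It fails at once if the bin or rack is pushed roughly or gripped (over 40 N) (contact force between rack and the fingers above 40 N or contact force between rack and the arm above 40 N).
It fails at once if one of the loose things is moved more than 20 mm, or lifted (distance of any of cup, plug, hanger, nailbrush, shampoo, salts from where it was at the start of the episode above 0.02 m).
It also fails if it takes over 53 s, if anything falls off the work surface, if the arm or the gripper's body presses on something with over 40 N, if the wrist force passes 120 N, or if a joint passes its speed limit or range.

## Working session

There is one attempt and no reset: what is moved stays moved. The work goes in short steps, Python scripts to look and compute and a tool call to move; the robot and the scene stay as the last step left them, time stands still between calls to the robot, and variables do not carry over. Pictures are saved under pics/ and viewed, at most 10 in all, crops included, and the job is handed in when it is done.

Besides the shell and the picture viewer there is one more tool, called after "Emit:" as name(argument=value, ...), one argument or row to a line, values as JSON. apply_moves: Moves the arm, as the interface text tells. Scaled input: -1 to 1 covers 5 cm each way for a shift and 90 degrees each way for a turn. Its arguments: {"type":"object","properties":{"targets":{"type":"array"}},"required":["targets"]}

```bash
mkdir -p pics; python3 - <<'E'
from workcell import ctrl
import cv2,numpy as np
for c in("scene","top"):
    im=ctrl.get_image(c); cv2.imwrite(f"pics/{c}0.png",im["pixels"])
    print(c,im["camera_matrix"].tolist(),im["k1"],np.round(im["view"],4).tolist())
    for n in("rack","bin_rim","eye","hook_end","hook_rod","pins","cup","plug","hanger","nailbrush","shampoo","salts"):
        print(n,[(np.round(d["xy"],1).tolist(),round(d["score"],2)) for d in ctrl.pinpoint(n,c)[:3]])
print(ctrl.get_obs())
E
```

```text
scene [[463.9115187910928, 0.0, 318.7022491839559], [0.0, 463.9115187910928, 244.0189766241816], [0.0, 0.0, 1.0]] 0.03495997939425227 [[-0.9983, -0.0551, -0.0193, 570.1446], [-0.0269, 0.7276, -0.6855, 74.3581], [0.0518, -0.6838, -0.7278, 874.768], [0.0, 0.0, 0.0, 1.0]]
rack [([336.8, 249.4], 0.65)]
bin_rim [([366.9, 187.0], 0.85)]
eye [([378.3, 185.0], 0.97)]
hook_end [([368.0, 119.6], 0.63), ([297.5, 342.7], 0.62)]
hook_rod [([365.2, 150.2], 0.66)]
pins []
cup [([201.6, 413.6], 0.73), ([291.6, 415.4], 0.69), ([293.6, 344.6], 0.56)]
plug []
hanger [([354.3, 363.6], 0.81)]
nailbrush [([398.1, 174.9], 0.73)]
shampoo [([245.3, 247.2], 0.89)]
salts []
top [[582.3488214820974, 0.0, 326.6655888624702], [0.0, 582.3488214820974, 223.85011574456402], [0.0, 0.0, 1.0]] -0.030642014937659112 [[0.0268, -0.9995, 0.0174, 10.6356], [-0.9963, -0.0281, -0.0812, 584.519], [0.0816, -0.0152, -0.9965, 1352.5832], [0.0, 0.0, 0.0, 1.0]]
rack [([366.6, 243.3], 0.95)]
bin_rim [([369.3, 265.7], 0.85), ([444.7, 265.8], 0.54)]
eye [([395.2, 278.7], 0.67)]
hook_end [([446.7, 268.0], 0.62), ([256.8, 256.0], 0.2)]

[... 278 characters left out ...]
9, 267.0], 0.71)]
salts []
{'t': 1.3, 'qpos': array([ 1.20899018e+00,  4.23119335e-01,  1.62987525e+00,  3.35490876e-06,
        1.08862348e+00, -1.90051642e-02]), 'qvel': array([-0.00090055,  0.00266822,  0.00038062,  0.00076126, -0.0023961 ,
       -0.00169323]), 'joint_torque': array([ 2.83034191e-03, -5.44575977e+01, -2.74048734e+01,  6.45661214e-02,
        1.68212521e-02, -1.62054801e-05]), 'ee_pos': array([210.05332709, 588.63381621, 222.67272153]), 'orientation': array([-5.35838937e-01, -3.09555043e+00,  3.83229721e-05]), 'ft_force': array([ 0.5661694 ,  0.33013232, -1.07589441]), 'moment': array([-0.0211721 , -0.0004222 , -0.00987967]), 'grasp_force': 0.0, 'width': 87.8254327501724}
```

View pics/scene0.png

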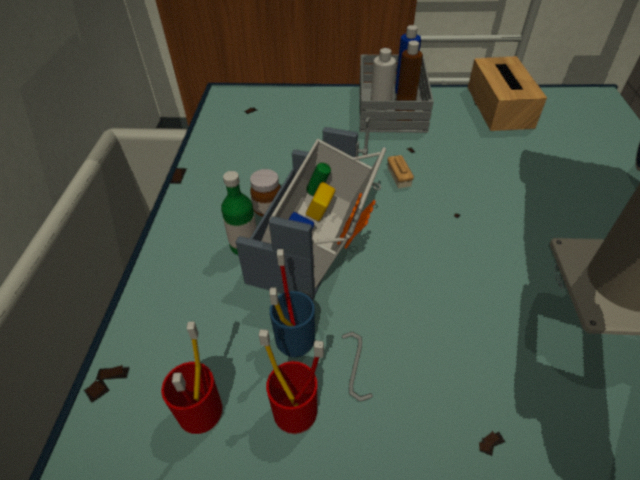

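View pics/top0.png

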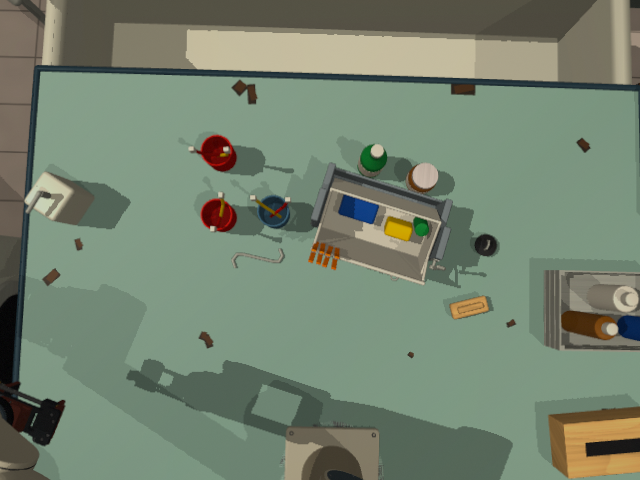

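The top view shows the rack (grey cheeks near (320,205) and (440,245)), the bin leaning toward the robot, pins at (325,256), hook on the right near (437,267), blue cup at (274,212), hanger at (258,258), plug at (485,245) and nailbrush at (469,307). In the scene view, the hook stands up at about (367,135). I'll enlarge both areas to get corners.

```bash
python3 - <<'E'
import cv2
a=cv2.imread("pics/top0.png")[155:290,300:480]; cv2.imwrite("pics/topc.png",cv2.resize(a,None,fx=4.4,fy=4.4,interpolation=cv2.INTER_CUBIC))
a=cv2.imread("pics/scene0.png")[110:305,230:400]; cv2.imwrite("pics/scenec.png",cv2.resize(a,None,fx=3,fy=3,interpolation=cv2.INTER_CUBIC))
E
```

```text
(no output)
```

View pics/topc.png

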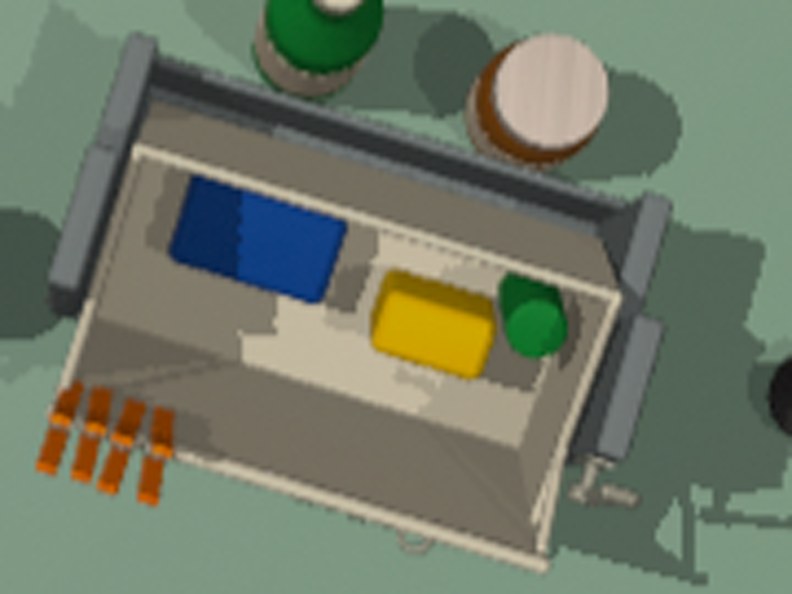

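View pics/scenec.png

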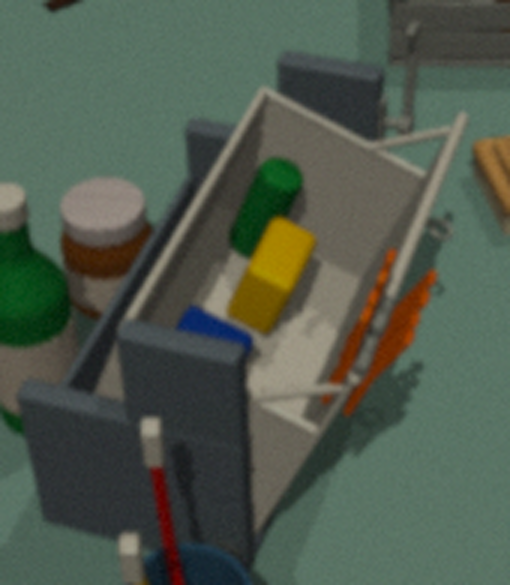

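```bash
cat > h.py <<'E'
import numpy as np,cv2
from scipy.optimize import least_squares
CAM={'scene':(np.array([[463.91,0,318.70],[0,463.91,244.02],[0,0,1]]),.03496,np.array([[-0.9983,-0.0551,-0.0193,570.1446],[-0.0269,0.7276,-0.6855,74.3581],[0.0518,-0.6838,-0.7278,874.768]])),
'top':(np.array([[582.35,0,326.67],[0,582.35,223.85],[0,0,1]]),-.03064,np.array([[0.0268,-0.9995,0.0174,10.6356],[-0.9963,-0.0281,-0.0812,584.519],[0.0816,-0.0152,-0.9965,1352.5832]]))}
def proj(c,P):
    K,k,V=CAM[c]; q=np.atleast_2d(P)@V[:,:3].T+V[:,3]; s=q[:,:2]/q[:,2:]; s=s*(1+k*(s**2).sum(1,keepdims=True))
    return s*K[0,0]+K[:2,2]
def r2w(p,P):
    c,s=np.cos(p[2]),np.sin(p[2]); P=np.atleast_2d(P); return P@np.array([[c,-s,0],[s,c,0],[0,0,1]]).T+[p[0],p[1],0]
def binpt(a,P):  # lean a: top goes to -x
    P=np.atleast_2d(P)-[4,0,22]; c,s=np.cos(a),np.sin(a)
    return np.c_[c*P[:,0]-s*P[:,2],P[:,1],s*P[:,0]+c*P[:,2]]+[4,0,22]
def hookpt(h,r=70): a=h-.2; return np.array([-18,-136+r*np.sin(a),150+r*np.cos(a)])
E
cat > fit.py <<'E'
from h import *
T=[((50,280),(0,144,188)),((78,288),(0,128,188)),((92,147),(70,144,188)),((118,150),(70,128,188)),((133,33),(140,144,120)),((157,42),(140,128,120)),
((637,317),(70,-128,188)),((662,325),(70,-144,188)),((598,450),(0,-128,188)),((625,460),(0,-144,188)),((643,195),(140,-128,120)),((670,200),(140,-144,120))]
S=[((122,343),(70,144,188)),((247,363),(0,144,188)),((132,322),(70,128,188)),((250,343),(0,128,188)),((278,68),(70,-128,188)),((382,83),(0,-128,188)),((283,53),(70,-144,188)),((385,70),(0,-144,188))]
uT=np.array([t[0] for t in T])/4.4+[300,155]; uS=np.array([t[0] for t in S])/3+[230,110]
PT=np.array([t[1] for t in T],float);PS=np.array([t[1] for t in S],float)
f=lambda p:np.r_[(proj('top',r2w(p,PT))-uT).ravel(),(proj('scene',r2w(p,PS))-uS).ravel()]
r=least_squares(f,[500,-70,-.27],x_scale=[100,100,.3],loss='soft_l1'); p=r.x
print(p,np.abs(f(p)).reshape(-1,2).round(1).tolist())
bT=np.array([[545,568]])/4.4+[300,155]; bS=np.array([[463,117]])/3+[230,110]
B=[[2,-125,189]]
g=lambda a:np.r_[(proj('top',r2w(p,binpt(a[0],B)))-bT).ravel(),(proj('scene',r2w(p,binpt(a[0],B)))-bS).ravel()]
a=least_squares(g,[.5]); print('lean',a.x,a.fun.round(1))
eT=np.array([395.2,278.7]);e=lambda a:(proj('scene',r2w(p,binpt(a,[-18,-66,143]))),proj('top',r2w(p,binpt(a,[-18,-66,143]))))
print('eye',e(a.x[0]))
for h in(0,.1,.2,.3): print(h,proj('scene',r2w(p,hookpt(h))),proj('top',r2w(p,hookpt(h))))
print('obs scene',np.array([413,30])/3+[230,110],'top',np.array([630,497])/4.4+[300,155])
print(r2w(p,binpt(a.x[0],[2,0,189])))
E
python3 fit.py
```

```text
[ 5.38874463e+02 -7.33478623e+01 -2.70219476e-01] [[2.0, 1.5], [1.0, 1.9], [1.7, 0.2], [0.3, 1.4], [1.9, 0.2], [0.4, 0.2], [1.1, 0.7], [0.6, 0.3], [1.5, 1.2], [0.3, 1.2], [0.4, 0.7], [0.3, 0.3], [2.0, 4.1], [2.2, 1.4], [1.5, 3.6], [0.1, 1.5], [0.3, 3.8], [0.6, 2.9], [0.6, 3.1], [0.6, 3.1]]
lean [0.37104495] [ 0.4  0.8  1.2 -3.4]
eye (array([[377.24139214, 185.02910198]]), array([[393.80408917, 277.29966821]]))
0 [[369.61335802 116.20663445]] [[445.33640318 269.79795779]]
0.1 [[368.73323672 117.61514872]] [[442.18430182 268.79591655]]
0.2 [[367.81148658 119.38677664]] [[438.92111217 267.78393556]]
0.3 [[366.85832132 121.50641866]] [[435.58509834 266.77390394]]
obs scene [367.66666667 120.        ] top [443.18181818 267.95454545]
[[482.57791685 -57.75403213 176.91029854]]
```

```bash
cat >> fit.py <<'E'
print('----')
print(f(p).reshape(-1,2)[12:].round(1).tolist())
for c,P,u in(('top',PT,uT),('scene',PS,uS)):
    q=least_squares(lambda p:(proj(c,r2w(p,P))-u).ravel(),p,x_scale=[100,100,.3]); print(c,q.x,q.fun.reshape(-1,2).round(1).tolist())
E
python3 fit.py|sed -n '/----/,$p'
```

```text
----
[[-2.0, -4.1], [-2.2, -1.4], [-1.5, -3.6], [0.1, -1.5], [-0.3, -3.8], [-0.6, -2.9], [0.6, -3.1], [0.6, -3.1]]
top [ 5.40133799e+02 -7.46710184e+01 -2.75777970e-01] [[-1.2, 0.5], [-0.3, 1.0], [-0.7, -1.1], [0.7, 0.5], [-0.8, -0.6], [0.6, -0.5], [-0.3, -0.9], [1.3, -0.4], [-0.9, 0.9], [0.3, 0.9], [0.4, -0.8], [1.2, 0.2]]
scene [ 5.37249241e+02 -6.64413224e+01 -2.59962919e-01] [[-0.9, -0.5], [-0.6, 2.0], [-0.4, -0.2], [1.7, 1.7], [-0.4, -1.7], [-0.4, -1.0], [0.4, -1.1], [0.7, -1.2]]
```

```bash
cat > st.py <<'E'
from h import *
from workcell import ctrl
p=np.array([539,-73,-.27]); o=ctrl.get_obs(); R=cv2.Rodrigues(o['orientation'])[0]
q=o['ee_pos']-[p[0],p[1],0]; c,s=np.cos(p[2]),np.sin(p[2])
print('rack pos',np.round([c*q[0]+s*q[1],-s*q[0]+c*q[1],q[2]],1),'rackyaw',np.degrees(np.arctan2(-R[1,0],-R[0,0])-p[2]).round(2),'R z',R[:,2].round(3),'F',o['ft_force'].round(1),'w',o['width'],'t',o['t'])
E
python3 st.py
```

```text
rack pos [-493.5  549.9  222.7] rackyaw -4.17 R z [-0. -0. -1.] F [ 0.6  0.3 -1.1] w 87.8254327501724 t 1.3
```

Emit:
apply_moves(
  targets=[
    [-1, [0, 0, 0], [0, 0, -0.046]],
    [-1, [-0.57, -0.8, 0], [0, 0, 0]],
    [-1, [-0.57, -0.8, 0], [0, 0, 0]],
    [-1, [-0.57, -0.8, 0], [0, 0, 0]],
    [-1, [-0.57, -0.8, 0], [0, 0, 0]],
    [-1, [-0.57, -0.8, 0], [0, 0, 0]],
    [-1, [-0.57, -0.8, 0], [0, 0, 0]],
    [-1, [-0.57, -0.8, 0], [0, 0, 0]],
  ],
)

```text
t: 2.3
ee_pos: [327.9, 264.2, 222.9]
orientation: [0.423, 3.112, 0.001]
ft_force: [1.9, 0.5, 0.2]
width: 11.5
grasp_force: 0.0
```

```bash
python3 st.py
```

```text
rack pos [-293.4  268.6  222.9] rackyaw -0.01 R z [ 0.001  0.    -1.   ] F [1.9 0.5 0.2] w 11.509057624113682 t 2.3
```

Emit:
apply_moves(
  targets=[
    [-1, [-0.57, -0.8, 0], [0, 0, 0]],
    [-1, [-0.57, -0.8, 0], [0, 0, 0]],
    [-1, [-0.57, -0.8, 0], [0, 0, 0]],
    [-1, [-0.57, -0.8, 0], [0, 0, 0]],
    [-1, [-0.57, -0.8, 0], [0, 0, 0]],
    [-1, [-0.57, -0.8, 0], [0, 0, 0]],
    [-1, [-0.57, -0.8, 0], [0, 0, 0]],
    [-1, [0, 0, 0.5], [0, 0, 0]],
  ],
)

```text
t: 3.3
ee_pos: [447.7, -60.6, 199.0]
orientation: [0.429, 3.107, -0.001]
ft_force: [-0.5, -0.1, -0.4]
width: 0.6
grasp_force: 0.0
```

Emit:
apply_moves(
  targets=[
    [-1, [0, 0, 0.58], [0, 0, 0]],
    [-1, [0, 0, 0], [0, 0, 0]],
    [-1, [0, 0, 0], [0, 0, 0]],
  ],
)

```text
t: 3.68
ee_pos: [445.4, -57.6, 169.4]
orientation: [0.423, 3.112, -0.0]
ft_force: [0.0, -0.2, 0.6]
width: 0.5
grasp_force: 0.0
```

```bash
python3 st.py; python3 - <<'E'
from workcell import ctrl
import cv2
a=ctrl.get_image("top")["pixels"][155:305,270:470]; b=ctrl.get_image("scene")["pixels"][90:310,230:430]
cv2.imwrite("pics/c1.png",cv2.hconcat([cv2.resize(a,(400,300)),cv2.resize(b,(400,440))[:300]]) )
E
```

```text
rack pos [-94.3 -10.1 169.4] rackyaw -0.02 R z [ 0.001 -0.    -1.   ] F [ 0.  -0.2  0.6] w 0.4670716166764886 t 3.675
```

View pics/c1.png

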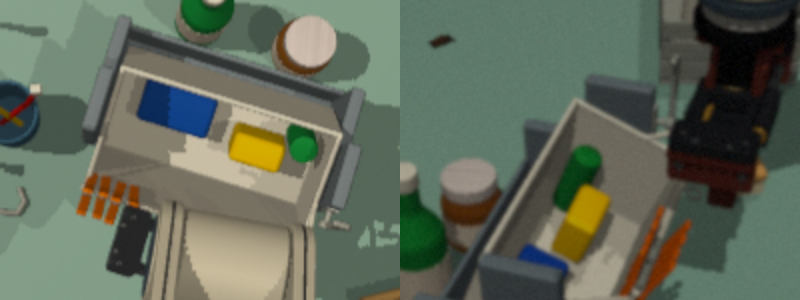

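The shut fingers stand in front of the rim (gripper at about (720,150) on the right), with the black body near the pins at (110,210) in the left view, though above them. I'll shift to the right for more clearance, then push slowly.

Emit:
apply_moves(
  targets=[
    [-1, [0, -0.4, 0], [0, 0, 0]],
    [-1, [-0.15, 0, 0], [0, 0, 0]],
    [-1, [-0.15, 0, 0], [0, 0, 0]],
    [-1, [-0.15, 0, 0], [0, 0, 0]],
    [-1, [-0.15, 0, 0], [0, 0, 0]],
    [-1, [-0.15, 0, 0], [0, 0, 0]],
    [-1, [-0.15, 0, 0], [0, 0, 0]],
    [-1, [-0.15, 0, 0], [0, 0, 0]],
  ],
)

```text
t: 4.78
ee_pos: [490.6, -91.1, 168.7]
orientation: [-0.424, -3.113, 0.0]
ft_force: [-2.2, 0.5, 2.0]
width: 0.2
grasp_force: 1.1
```

Emit:
apply_moves(
  targets=[
    [-1, [-0.15, 0, 0], [0, 0, 0]],
    [-1, [-0.1, 0, 0], [0, 0, 0]],
    [-1, [-0.1, 0, 0], [0, 0, 0]],
  ],
)

```text
t: 5.15
ee_pos: [507.3, -95.7, 168.7]
orientation: [0.424, 3.113, -0.0]
ft_force: [-1.9, 0.5, 2.2]
width: 0.1
grasp_force: 0.9
```

```bash
python3 st.py
```

```text
rack pos [-24.5 -30.3 168.7] rackyaw -0.03 R z [ 0. -0. -1.] F [-1.9  0.5  2.2] w 0.1415228074886005 t 5.15
```

Contact is gentle at about 2 N. I'll continue in 2.5 mm steps towards home.

Emit:
apply_moves(
  targets=[
    [-1, [-0.05, 0, 0], [0, 0, 0]],
    [-1, [-0.05, 0, 0], [0, 0, 0]],
    [-1, [-0.05, 0, 0], [0, 0, 0]],
    [-1, [-0.04, 0, 0], [0, 0, 0]],
    [-1, [0, 0, 0], [0, 0, 0]],
  ],
)

```text
t: 5.78
ee_pos: [516.5, -98.2, 168.7]
orientation: [0.424, 3.112, -0.0]
ft_force: [1.1, 0.4, -0.5]
width: 0.3
grasp_force: 0.0
```

Emit:
apply_moves(
  targets=[
    [-1, [-0.03, 0, 0], [0, 0, 0]],
    [-1, [-0.02, 0, 0], [0, 0, 0]],
    [-1, [0, 0, 0], [0, 0, 0]],
  ],
)

```text
t: 6.15
ee_pos: [518.7, -98.9, 168.7]
orientation: [0.424, 3.113, -0.0]
ft_force: [-0.2, 0.5, 0.5]
width: 0.4
grasp_force: 0.4
```

Emit:
apply_moves(
  targets=[
    [-1, [-0.02, 0, 0], [0, 0, 0]],
    [-1, [-0.02, 0, 0], [0, 0, 0]],
    [-1, [0, 0, 0], [0, 0, 0]],
  ],
)

```text
t: 6.52
ee_pos: [520.5, -99.3, 168.7]
orientation: [-0.424, -3.113, 0.0]
ft_force: [-1.6, 1.1, 0.7]
width: 0.1
grasp_force: 0.7
```

Emit:
apply_moves(
  targets=[
    [-1, [-0.02, 0, 0], [0, 0, 0]],
    [-1, [-0.02, 0, 0], [0, 0, 0]],
    [-1, [0, 0, 0], [0, 0, 0]],
  ],
)

```text
t: 6.9
ee_pos: [520.6, -99.4, 168.5]
orientation: [-0.423, -3.109, -0.001]
ft_force: [-7.4, 2.3, 7.0]
width: 0.3
grasp_force: 4.2
```

Emit:
apply_moves(
  targets=[
    [-1, [-0.02, 0, 0], [0, 0, 0]],
    [-1, [-0.02, 0, 0], [0, 0, 0]],
    [-1, [0, 0, 0], [0, 0, 0]],
  ],
)

```text
t: 7.28
ee_pos: [520.7, -99.4, 168.3]
orientation: [-0.423, -3.105, -0.001]
ft_force: [-14.0, 3.8, 11.8]
width: 0.4
grasp_force: 7.4
```

The bin stops firmly (14 N, no more travel), so it is home. I'll back off and move right to the hook's outer side.

Emit:
apply_moves(
  targets=[
    [-1, [0.2, 0, 0], [0, 0, 0]],
    [-1, [0.5, 0, 0], [0, 0, 0]],
    [-1, [0.6, 0, -0.4], [0, 0, 0]],
    [-1, [0, -0.8, -0.4], [0, 0, 0]],
    [-1, [0, -0.8, 0], [0, 0, 0]],
    [-1, [0, -0.8, 0], [0, 0, 0]],
    [-1, [0, -0.8, 0], [0, 0, 0]],
    [-1, [0, 0, 0], [0, 0, 0]],
  ],
)

```text
t: 8.28
ee_pos: [418.8, -239.4, 208.9]
orientation: [0.429, 3.111, -0.002]
ft_force: [-0.4, 0.4, 1.3]
width: 0.4
grasp_force: 0.0
```

```bash
python3 st.py; python3 - <<'E'
from h import *
from workcell import ctrl
p=np.array([539,-73,-.27])
ims={c:ctrl.get_image(c)["pixels"] for c in("top","scene")}
for c in ims:
    for n in("bin_rim","eye","hook_end"):
        print(c,n,[(np.round(d["xy"],1).tolist(),round(d["score"],2)) for d in ctrl.pinpoint(n,c)[:2]])
    print(' pred rim,eye home',proj(c,r2w(p,[[2,0,189],[-18,-66,143]])).round(1).tolist(),'hook 0,.1,.2,.3',proj(c,r2w(p,[hookpt(h) for h in(0,.1,.2,.3)])).round(1).tolist())
cv2.imwrite("pics/c2.png",cv2.hconcat([cv2.resize(ims["top"][185:285,350:480],(390,300)),cv2.resize(ims["scene"][100:200,290:420],(390,300))]))
E
```

```text
rack pos [ -71.4 -192.4  208.9] rackyaw -0.22 R z [ 0.001 -0.001 -1.   ] F [-0.4  0.4  1.3] w 0.42396881314059665 t 8.275
top bin_rim [([378.0, 237.4], 0.85)]
top eye [([401.8, 259.0], 0.88)]
top hook_end [([444.3, 264.7], 0.48)]
 pred rim,eye home [[375.7, 239.4], [400.2, 258.4]] hook 0,.1,.2,.3 [[445.2, 269.7], [442.0, 268.7], [438.8, 267.7], [435.4, 266.7]]
scene bin_rim [([333.6, 176.3], 0.73)]
scene eye [([357.4, 172.3], 0.62)]
scene hook_end [([365.8, 115.6], 0.43)]
 pred rim,eye home [[336.1, 173.8], [356.1, 174.3]] hook 0,.1,.2,.3 [[369.5, 116.3], [368.7, 117.7], [367.7, 119.5], [366.8, 121.6]]
```

View pics/c2.png

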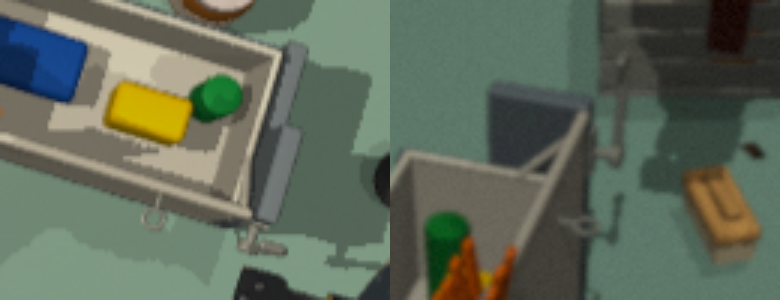

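The bin is home: the eye at (402,259) matches the prediction. The hook is still up at about 0.05 rad with its end near (444,265). The S-hanger lies over at (258,258), so this rod on the cheek is the right hook. Next I move to its outer side.

Emit:
apply_moves(
  targets=[
    [-1, [-0.5, 0, 0.13], [0, 0, 0]],
    [-1, [-0.49, 0, 0.13], [0, 0, 0]],
    [-1, [0, 0, 0], [0, 0, 0]],
  ],
)

```text
t: 9.05
ee_pos: [467.6, -250.2, 195.2]
orientation: [-0.422, -3.113, -0.0]
ft_force: [0.0, -0.2, -0.3]
width: 0.2
grasp_force: 0.0
```

```bash
python3 st.py
```

```text
rack pos [ -21.5 -189.8  195.2] rackyaw 0.04 R z [-0.  0. -1.] F [ 0.  -0.2 -0.3] w 0.18101953642862095 t 9.05
```

Emit:
apply_moves(
  targets=[
    [-1, [0, 0.15, 0], [0, 0, 0]],
    [-1, [0, 0.15, 0], [0, 0, 0]],
    [-1, [0, 0.15, 0], [0, 0, 0]],
    [-1, [0, 0.15, 0], [0, 0, 0]],
    [-1, [0, 0.14, 0], [0, 0, 0]],
    [-1, [0, 0.12, 0.01], [0, 0, 0]],
    [-1, [0, 0.12, 0.02], [0, 0, 0]],
    [-1, [0, 0, 0], [0, 0, 0]],
  ],
)

```text
t: 10.05
ee_pos: [479.8, -202.8, 194.0]
orientation: [-0.423, -3.113, -0.0]
ft_force: [-0.9, 0.1, -0.2]
width: 0.3
grasp_force: 0.0
```

Emit:
apply_moves(
  targets=[
    [-1, [0, 0.12, 0.04], [0, 0, 0]],
    [-1, [0, 0.11, 0.05], [0, 0, 0]],
    [-1, [0, 0.1, 0.05], [0, 0, 0]],
    [-1, [0, 0.1, 0.06], [0, 0, 0]],
    [-1, [0, 0, 0], [0, 0, 0]],
  ],
)

```text
t: 10.68
ee_pos: [485.3, -182.0, 183.8]
orientation: [-0.423, -3.112, -0.0]
ft_force: [0.3, -0.3, -0.2]
width: 0.2
grasp_force: 0.0
```

```bash
python3 st.py; python3 - <<'E'
from workcell import ctrl
import cv2
a=ctrl.get_image("top")["pixels"][185:285,350:480]; b=ctrl.get_image("scene")["pixels"][100:200,290:420]
cv2.imwrite("pics/c3.png",cv2.hconcat([cv2.resize(a,(390,300)),cv2.resize(b,(390,300))]))
E
```

```text
rack pos [ -22.6 -119.4  183.8] rackyaw 0.0 R z [-0.001  0.    -1.   ] F [ 0.3 -0.3 -0.2] w 0.23288248666818157 t 10.675
```

View pics/c3.png

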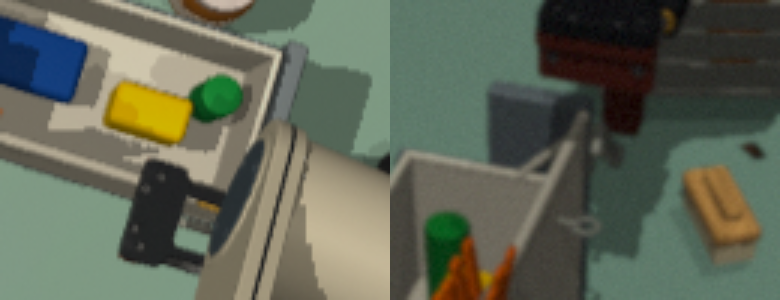

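The rod is no longer upright; the fingertip at (625,130) is beside the pivot at (605,150). I'll keep following the arc down.

Emit:
apply_moves(
  targets=[
    [-1, [0, 0.08, 0.08], [0, 0, 0]],
    [-1, [0, 0.06, 0.08], [0, 0, 0]],
    [-1, [0, 0.05, 0.1], [0, 0, 0]],
    [-1, [0, 0.05, 0.1], [0, 0, 0]],
    [-1, [0, 0.02, 0.08], [0, 0, 0]],
    [-1, [0, 0.02, 0.06], [0, 0, 0]],
    [-1, [0, 0, 0.04], [0, 0, 0]],
    [-1, [0, 0, 0], [0, 0, 0]],
  ],
)

```text
t: 11.78
ee_pos: [489.1, -169.0, 157.0]
orientation: [-0.424, -3.113, -0.0]
ft_force: [0.4, -0.5, -0.3]
width: 0.2
grasp_force: 0.0
```

Emit:
apply_moves(
  targets=[
    [-1, [0, 0, 0.02], [0, 0, 0]],
    [-1, [0, 0, 0.02], [0, 0, 0]],
    [-1, [0, 0, 0], [0, 0, 0]],
  ],
)

```text
t: 12.15
ee_pos: [489.2, -169.0, 155.2]
orientation: [0.424, 3.113, -0.0]
ft_force: [0.3, 0.8, 0.7]
width: 0.4
grasp_force: 0.1
```

```bash
python3 st.py
```

```text
rack pos [ -22.3 -105.8  155.2] rackyaw -0.03 R z [ 0. -0. -1.] F [0.3 0.8 0.7] w 0.4363928818399514 t 12.15
```

Emit:
apply_moves(
  targets=[
    [-1, [0, 0, 0.02], [0, 0, 0]],
    [-1, [0, 0, 0.02], [0, 0, 0]],
    [-1, [0, 0, 0], [0, 0, 0]],
  ],
)

```text
t: 12.52
ee_pos: [489.4, -169.1, 153.4]
orientation: [0.424, 3.113, -0.0]
ft_force: [-0.9, 1.9, 5.0]
width: 0.7
grasp_force: 2.1
```

Emit:
apply_moves(
  targets=[
    [-1, [0, 0, 0.02], [0, 0, 0]],
    [-1, [0, 0, 0], [0, 0, 0]],
  ],
)

```text
t: 12.78
ee_pos: [489.5, -169.1, 153.1]
orientation: [0.423, 3.112, -0.0]
ft_force: [-2.8, 1.0, 10.5]
width: 0.3
grasp_force: 5.3
```

It is against its stop (10 N at z = 153 mm). I'll retreat upward, then back, and check.

Emit:
apply_moves(
  targets=[
    [-1, [0, 0, -0.3], [0, 0, 0]],
    [-1, [0.3, 0, -0.7], [0, 0, 0]],
    [-1, [0.8, 0, -0.5], [0, 0, 0]],
    [-1, [0.6, -0.6, 0], [0, 0, 0]],
    [-1, [0, -0.9, 0], [0, 0, 0]],
    [-1, [0, -0.9, 0], [0, 0, 0]],
    [-1, [0, 0, 0], [0, 0, 0]],
    [-1, [0, 0, 0], [0, 0, 0]],
  ],
)

```text
t: 13.78
ee_pos: [375.1, -261.7, 227.3]
orientation: [-0.425, -3.113, -0.0]
ft_force: [0.7, 0.2, -0.5]
width: 0.9
grasp_force: 0.0
```

```bash
python3 - <<'E'
from h import *
from workcell import ctrl
p=np.array([539,-73,-.27])
ims={c:ctrl.get_image(c)["pixels"] for c in("top","scene")}
for c in ims:
    for n in("bin_rim","eye","hook_end"):
        print(c,n,[(np.round(d["xy"],1).tolist(),round(d["score"],2)) for d in ctrl.pinpoint(n,c)[:2]])
    print(' pred rim,eye',proj(c,r2w(p,[[2,0,189],[-18,-66,143]])).round(1).tolist(),'hook 1.3,1.6,1.77',proj(c,r2w(p,[hookpt(h) for h in(1.3,1.6,1.77)])).round(1).tolist())
cv2.imwrite("pics/c4.png",cv2.hconcat([cv2.resize(ims["top"][185:285,350:480],(390,300)),cv2.resize(ims["scene"][100:200,290:420],(390,300))]))
E
```

```text
top bin_rim [([373.8, 237.9], 0.79)]
top eye [([402.0, 258.2], 0.86)]
top hook_end [([403.6, 255.0], 0.51)]
 pred rim,eye [[375.7, 239.4], [400.2, 258.4]] hook 1.3,1.6,1.77 [[406.4, 259.1], [402.0, 258.4], [400.7, 258.3]]
scene bin_rim [([333.5, 176.8], 0.85), ([353.1, 363.4], 0.68)]
scene eye [([353.1, 364.8], 0.73), ([355.3, 173.2], 0.61)]
scene hook_end [([356.1, 171.5], 0.66)]
 pred rim,eye [[336.1, 173.8], [356.1, 174.3]] hook 1.3,1.6,1.77 [[358.0, 155.3], [356.7, 166.0], [356.3, 171.4]]
```

View pics/c4.png

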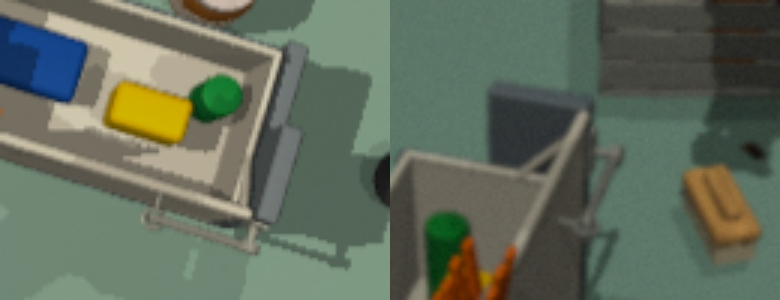

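The hook lies level from the pivot (about (615,155) in the right view) into the eye (about (580,225)). The detected hook end at (356.1,171.5) matches the 1.77 rad prediction. The bin is home and the arm is clear.

```bash
python3 -c "
from workcell import ctrl
print(ctrl.close_job())"
```

```text
the job is handed in; nothing more can be done
None
```

I pushed the bin fully home and tipped the hook level into its eye, then handed the job in with the arm clear; the last camera check matched both, but no verdict was returned.

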